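# Seat a lamp probe in its bayonet test socket and hold it there

## Robot

A 7-joint arm with a two-finger parallel gripper is mounted at the origin on a cart in front of the work surface, level with it; the furniture and walls round the work are solid. World frame = base frame: x ahead of the robot, y to its left, z up, the work surface at z = 0. Lengths are in m, angles in rad, forces in N, time in s.
With the tool pointing down it reaches from about 0.4 to 0.875 m from the base axis. Payload 19.3 kg.
Tool frame: the origin (TCP) lies midway between the tips of the shut fingers; the grasp point (between the pads) lies manip.grasp_offset behind it (manip.grasp_offset is the distance from the TCP to the grasp point, in m); z points along the fingers, y is the line along which they close (so a half turn about z gives the same grasp; the last joint's range is limited). The gripper opens to 85 mm and grips with 20 to 120 N. Pads are 22 mm wide; open, the fingers measure 114 mm over their backs; the gripper's body (76 mm by 85 mm) begins 54 mm behind the grasp point. The pads swing forward as they close: fully open they stand 13 mm farther back than shut.
Start: joints at [1.161, 0.521, -0.036, 1.599, 0.021, 1.021, -0.113], TCP at [0.208, -0.589, 0.231] pointing down, gripper open.
Joint ranges: [-2.91, 2.91], [-0.3, 2.13], [-1.5, 1.42], [0.17, 2.43], [-1.26, 4.41], [0.16, 1.93], [-2.52, 2.52]. Speed limits (rad/s): [1.89, 1.89, 2.39, 2.39, 3.01, 3.01, 3.01].

## Interface

Orientations are given as a rotation vector (axis times angle).
In Python, from rig import sense, vision, manip gives the robot as it stands.
- The arm moves only by the tool arm_command, never from a script. Its argument "targets" is a list that holds one entry, the list of rows, each a list of 5 numbers: the closure, from 0 (fully open) to 1 (shut), then the shift along the world's x, y, z in cm, then the turn about the world's z in degrees. In form: [[[hand, dx, dy, dz, roll], ...]]. A call has 1 to 8 rows; each row shifts and turns the commanded pose from where the row before left it; what a row does not reach is not made up. A row lasts 1/12 s, in which the tool goes at most 41.7 mm and 7.16 degrees, less where a joint would pass 70% of its speed; a pose out of reach is approached as far as the arm can. A call with a gripper value outside its range is refused whole. The fingers move at their own pace and stop on an object; the grip force is fixed at half the most. Time passes only in rows, so rows that do not move let the fingers close. It gives the time, the measured TCP pose, the force, the opening and the grip force at its end, in the units of the state.
- sense(): the state, without advancing time (a new reading comes with each control period).
- vision.snapshot(name): name is "scene" or "top"; returns (picture, depth): 400x640x3 uint8, red, green, blue; 400x640 float32, m along the optical axis (not along the pixel's ray), 0 where there is no reading.
- vision.calibration(name): a dict with "fx", "fy", "cx", "cy" (pixels), "k1" (the pictures are not rectified: a ray, as slopes to the right and down, at radius r is drawn at 1 + k1 r^2 times it, then the intrinsics apply), "eye" and "orientation" of the camera in the world. Camera axes: x right, y down, z forward; pixel columns grow to the right and rows downward; lengths in m; the calibration is good to about 2 mm. A picture is of the moment at which its call begins. calibration takes no time and is no camera call.
- manip.finish_job(): hands the job in; it is judged then, once.
The state is a dict: "clock": time; "joint_pos": joint angles; "joint_velocities": joint speeds; "tau": joint torques, N m; "tcp_pos": TCP position; "eef_rot": TCP orientation; "wrist_force": force on the tool from outside, world axes, zero at the start; "wrist_torque": the same for the moment, N m; "opening": opening from 0.0 (shut) to 1.0 (fully open); "grip_force": force on a finger pad.
Only numpy, scipy, OpenCV 4.12 (cv2) and the standard library are available. Lean on these libraries where they do the work, as an engineer would, in place of code of your own. Each camera call takes 0.05 s, during which the arm holds its last target. There are 200 camera calls.

## Task

Lift the lamp probe (the hanging piece with the flat bar grip and the cross pin) up and off its two-pronged hook and set it upright in the bayonet test socket with its cross pin in the two slots. Push it down against the spring until its collar sits on the socket, turn it a quarter turn clockwise as seen from above, and finish still gripping it, keeping it pressed fully down and turned so that the reading can be taken. Leave the round-knobbed plug on its hook and do not disturb the other things on the bench.

Things in the scene. Friction and masses are not known exactly. Their poses are not given: they have to be found in the camera images.
- probe_grip (a point): Centre of the lamp probe's black flat bar grip, 44 long (its x) x 14 thick (its y) x 32 mm high (its z, up); pinch it from above across the 14 mm. Below the bar come a neck 14 mm thick and 10 mm long, then the collar. The probe weighs about 0.12 kg and hangs upright on its hook, bar uppermost. It is the same when turned by half a turn.
- probe_collar (a point): Centre of the underside of the probe's grey collar (58 mm diameter, 8 mm thick), 34 mm straight below probe_grip, same axes. Below it a shank, 22 mm in diameter, reaches 26 mm down, its last 6 mm tapered. A cross pin along x runs through the shank, 7 mm thick, 38 mm tip to tip, its centre line 14.5 mm below this point: the bar grip is parallel to the pin.
- socket_mouth (a point): Centre of the steel top face of the test socket, a grey 84x84 mm block on a 104 mm foot, fixed, 56 mm high. z up. Mouth 26x26 mm with a slot to either side along its x, 12 mm wide, 46 mm end to end. Under the 6 mm top plate the pin can turn clockwise once the collar is under 5 mm from the top face; stops at about 95 deg. Fully down the collar rests on the face.
- plunger (a joint): Spring plunger inside the socket, in m: 0 when free (its top 11 mm below the top face), grows as it is pushed down, about 0.015 with the probe fully down. The shank meets it with the collar 15 mm above the top face. 3 N at first, 9 N fully down. Let go after the turn, the probe rises about 5 mm until the pin catches under the plate.
- hook_a_seat (a point): Middle between the two prongs of the hook on which the probe hangs, level with their tops, 90 mm above the bench; the collar's underside rests here. Prongs (6 mm rods, 43 mm clear between, so the pin passes up) point along -x, tips turned up 12 mm, 23 mm before this point, 8 mm stubs 23 mm behind it; post 44 mm behind, no higher. Fixed stand, z up.
- hook_b_seat (a point): The same point of the second, equal hook, on which the plug hangs. Which hook is left and which is right varies.
- plug_knob (a point): Centre of the blanking plug's round black knob, 33 mm in diameter and 20 mm high; the plug has the same collar (its underside 28 mm below this point) and shank as the probe but no cross pin and no bar. It stays on its hook.
- immersion_oil: Bystander: small bottle with a black cap, 27x27x58 mm, standing; origin at the centre of its underside. To be left alone.
- tube_a: Bystander: stoppered sample tube lying on its side, 14x79x14 mm; origin at the centre of its underside. To be left alone.
- marker_a: Bystander: marker pen lying flat, 17x135x16 mm; origin at the centre of its underside. To be left alone.
- specimen_c: Bystander: specimen cup with a white screw cap, 60x60x70 mm, standing; origin at the centre of its underside. To be left alone.
- vial_green: Bystander: vial with a white cap and banded label, 35x35x80 mm, standing; origin at the centre of its underside. To be left alone.
- tape_clear: Bystander: roll of tape lying flat, 59x57x19 mm; origin at the centre of its underside. To be left alone.
Mind the look-alikes: they are no part of the job. Leave any purple or turquoise look-alike of the part that bears probe_grip alone.

How it is judged:
On the way, in this order (a step that is already met when the one before it is completed fails the run):
1. the probe is off its hook (horizontal distance between probe_collar and hook_a_seat above 0.08 m), for 0.1 s.
2. the probe is pushed into the socket, cross pin through the slots, not yet turned (z of probe_collar in the frame of socket_mouth below 0.006 m and horizontal distance between probe_collar and socket_mouth below 0.005 m and angle between probe_collar's own z axis and vertical below 0.12 rad and angle between the x axis of probe_collar and the x axis of socket_mouth, either way round below 0.5 rad), for 0.05 s.
3. the probe is turned a quarter turn under the top plate (z of probe_collar in the frame of socket_mouth below 0.006 m and horizontal distance between probe_collar and socket_mouth below 0.005 m and angle between the x axis of probe_collar and the x axis of socket_mouth, either way round above 1.13 rad), for 0.1 s.
At the end, for the whole second after the job is handed in: Probe in the socket: upright within 0.12 rad, centred within 5 mm, collar within 3 mm of the top face, plunger pressed over 11 mm, turned clockwise at least 65 degrees from the slots, still gripped with over 2 N; the plug still hangs on its hook (z of probe_collar in the frame of socket_mouth between -0.003 and 0.003 m and horizontal distance between probe_collar and socket_mouth below 0.005 m and angle between probe_collar's own z axis and vertical below 0.12 rad and angle between the x axis of probe_collar and the x axis of socket_mouth, either way round above 1.13 rad and value of joint plunger above 0.011 m and contact force between the fingers and probe above 2 N and distance between plug_knob and hook_b_seat below 0.036 m); the arm keeps its last pose, push and grip.
It fails at once if the plug is knocked about on its hook or taken off (moved more than 15 mm) (distance of plug_knob from where it was at the start of the episode above 0.015 m).
It fails at once if a bystander is pushed away (more than 30 mm) (distance of any of immersion_oil, tube_a, marker_a, specimen_c, vial_green, tape_clear from where it was at the start of the episode above 0.03 m).
It also fails if it takes over 53 s, if anything falls off the work surface, if the arm or the gripper's body presses on something with over 40 N, if the wrist force passes 120 N, or if a joint passes its speed limit or range.

## Working session

There is one attempt and no reset: what is moved stays moved. The work goes in short steps, Python scripts to look and compute and a tool call to move; the robot and the scene stay as the last step left them, time stands still between calls to the robot, and variables do not carry over. Pictures are saved under pics/ and viewed, at most 10 in all, crops included, and the job is handed in when it is done.

Besides the shell and the picture viewer there is one more tool, called after "Call:" by a JSON object that holds its "op" and its "data". arm_command: Moves the arm, as the interface text tells. Its arguments: {"type":"object","properties":{"targets":{"type":"array"}},"required":["targets"]}

```bash
mkdir -p pics; cat > h.py <<'E'
import numpy as np,cv2
from scipy.spatial.transform import Rotation as R
from rig import sense,vision,manip
def snap(n):
    p,d=vision.snapshot(n); np.savez(f'/tmp/{n}.npz',p=p,d=d); return p,d
def ori(c):
    o=np.array(c['orientation'],float)
    return o if o.shape==(3,3) else R.from_rotvec(o).as_matrix()
def rays(n,u,v):
    c=vision.calibration(n)
    x=(np.asarray(u,float)-c['cx'])/c['fx'];y=(np.asarray(v,float)-c['cy'])/c['fy']
    a,b=x.copy(),y.copy()
    for _ in range(15):
        s=1+c['k1']*(a*a+b*b);a=x/s;b=y/s
    return np.stack([a,b,np.ones_like(a)],-1)@ori(c).T,np.array(c['eye'])
def cloud(n,d):
    v,u=np.mgrid[:400,:640]
    r,e=rays(n,u,v); return e+r*d[...,None]
def atz(n,u,v,z):
    r,e=rays(n,u,v); return e+r*((z-e[2])/r[...,2])[...,None]
E
python3 - <<'E'
from h import *
for n in('scene','top'):
    p,d=snap(n);print(vision.calibration(n));cv2.imwrite(f'pics/{n}0.png',p[...,::-1])
s=sense();print(s);print(manip.grasp_offset)
E
```

```text
{'fx': 476.8397855496839, 'fy': 476.8397855496839, 'cx': 327.42787633816147, 'cy': 199.64756993233624, 'k1': -0.016859072027781745, 'eye': array([0.00784504, 0.47116611, 1.20672736]), 'orientation': array([-1.12730674,  2.61037665, -0.726195  ])}
{'fx': 369.111916828805, 'fy': 369.111916828805, 'cx': 319.99745272186834, 'cy': 201.17169222551698, 'k1': 0.02144775871103122, 'eye': array([0.30581767, 0.04080629, 1.14141241]), 'orientation': array([-2.15324166,  2.11152101, -0.17354188])}
{'clock': 0.1, 'joint_pos': array([ 1.16080808,  0.52194499, -0.03631991,  1.59992736,  0.02119001,
        1.02112005, -0.11278485]), 'joint_velocities': array([ 1.50645950e-03, -1.72153166e-03, -5.87726819e-04, -4.64313924e-05,
       -6.93731263e-04,  8.93241559e-04, -8.94215890e-04]), 'tau': array([ 3.79435922e-03, -9.28477478e+01,  1.98379733e+00, -3.70534194e+01,
        1.81796617e-02,  5.30874866e-03, -1.53028286e-04]), 'tcp_pos': array([ 0.20817229, -0.58899728,  0.23079771]), 'eef_rot': array([-3.09539129e+00, -5.30994899e-01,  3.71841772e-04]), 'wrist_force': array([-0.33490405,  0.12934537, -0.29050361]), 'wrist_torque': array([-0.01623202, -0.00129934,  0.03958074]), 'grip_force': 0.0, 'opening': 1.0005330725568682}
0.0187
```

View pics/scene0.png

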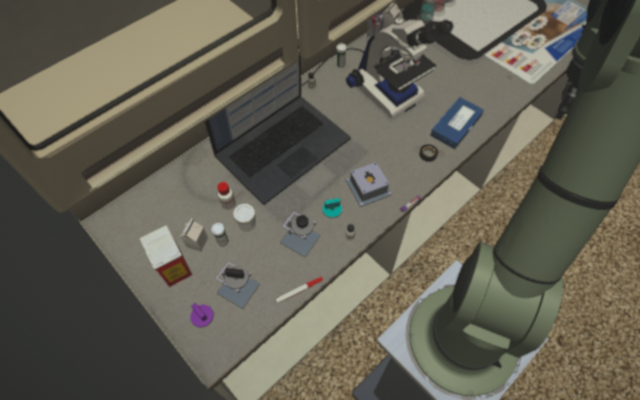

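View pics/top0.png

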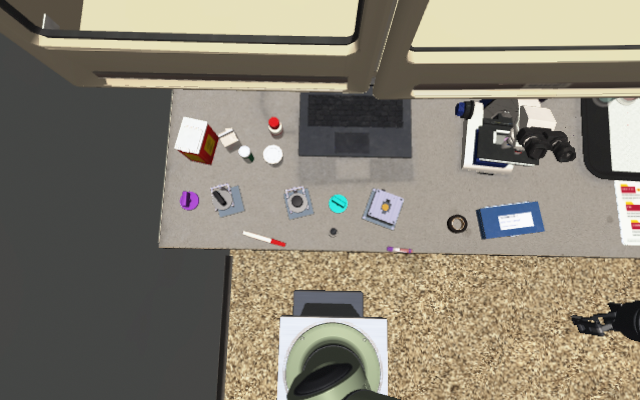

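The scene picture shows these candidates for the probe in the top view:
- Black bar at (222,197) on a hook: this is the probe.
- Purple look-alike at (189,201), to be left alone.
- Turquoise look-alike at (338,203), to be left alone.
- Round-knobbed plug at (298,201), to be left alone.

The socket is at (385,207). I'll check this in a close crop and measure.

```bash
python3 - <<'E'
from h import *
t=np.load('/tmp/top.npz');s=np.load('/tmp/scene.npz')
a=t['p'][170:235,170:245];b=t['p'][170:245,350:425]
cs=s['p'][255:310,205:270];ds=s['p'][155:210,340:405]
f=lambda i:cv2.resize(i,(390,295),interpolation=cv2.INTER_CUBIC)
im=np.vstack([np.hstack([f(a),f(b)]),np.hstack([f(cs),f(ds)])])
cv2.imwrite('pics/crop.png',im[...,::-1])
P=cloud('top',t['d']);Q=cloud('scene',s['d'])
def blob(n,P,p,c,r,zlo,zhi,dark):
    v,u=np.mgrid[:400,:640]
    m=(abs(u-c[0])<r)&(abs(v-c[1])<r)&(P[...,2]>zlo)&(P[...,2]<zhi)
    if dark: m&=(p.max(-1)<dark)
    pts=P[m];
    (cx,cy),wh,ang=cv2.minAreaRect((pts[:,:2]*1000).astype(np.float32))
    print(n,m.sum(),'mean',pts.mean(0).round(4),'z95',np.percentile(pts[:,2],[5,50,95]).round(4),'rect',cx,cy,wh,ang)
blob('probe top',P,t['p'],(222,197),16,.115,.2,75)
blob('probe sc',Q,s['p'],(234,272),16,.115,.2,75)
blob('plug top',P,t['p'],(298,201),16,.10,.2,75)
blob('plug sc',Q,s['p'],(302,221),14,.10,.2,75)
blob('sock top',P,t['p'],(385,207),25,.045,.07,0)
blob('sock sc',Q,s['p'],(372,182),28,.045,.07,0)
E
```

```text
probe top 78 mean [0.4789 0.3254 0.1363] z95 [0.1222 0.1383 0.1423] rect 479.264892578125 326.7073974609375 (41.944271087646484, 11.00360107421875) 39.9271354675293
probe sc 145 mean [0.4765 0.3293 0.1341] z95 [0.1191 0.1375 0.1417] rect 478.05712890625 328.1587829589844 (42.70069885253906, 13.59610652923584) 41.32719421386719
plug top 60 mean [0.4771 0.1136 0.1278] z95 [0.1247 0.1281 0.1313] rect 475.6349792480469 112.24019622802734 (28.772207260131836, 25.209102630615234) 1.0859321355819702
plug sc 123 mean [0.4735 0.1146 0.1262] z95 [0.1174 0.1273 0.1307] rect 475.69366455078125 113.24134826660156 (29.033523559570312, 29.86716651916504) 65.76049041748047
sock top 727 mean [ 0.4756 -0.1482  0.0551] z95 [0.0512 0.0554 0.0586] rect 476.3150939941406 -148.7116241455078 (83.92291259765625, 84.9433822631836) 70.2414779663086
sock sc 723 mean [ 0.4753 -0.1458  0.0551] z95 [0.048  0.0557 0.0601] rect 477.28314208984375 -148.34384155273438 (87.43069458007812, 88.44651794433594) 71.19649505615234
```

View pics/crop.png

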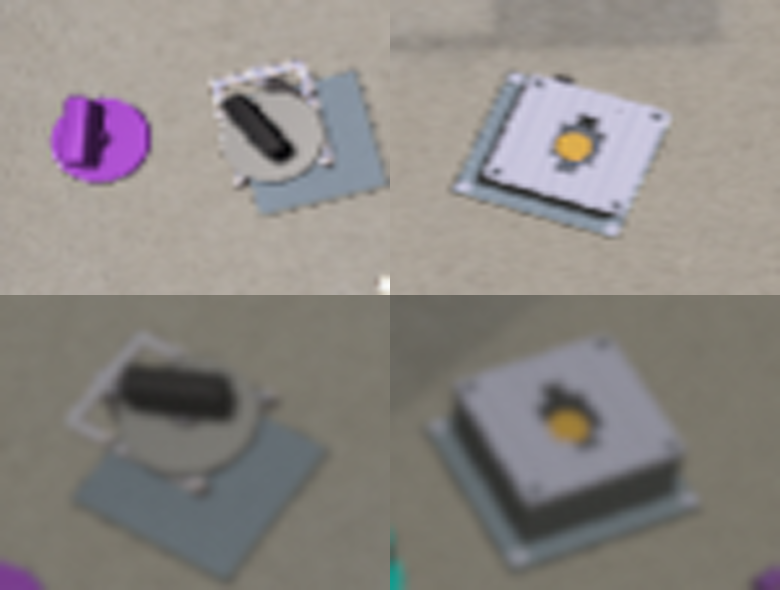

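The crop shows the black bar probe on its hook, with the bar running upper-left to lower-right at top (222,197). The purple piece stands separately on the bench. The socket has an amber plunger, and its slots run up and slightly right at (385,207).

The plan is to grip with tool y at 130.6° and insert at 70.5°, then turn to −19.5°.

Call:
{"op": "arm_command", "data": {"targets": [[[0, 2.6, 2.8, 0, 7], [0, 2.6, 2.8, 0, 7], [0, 2.6, 2.8, 0, 7], [0, 2.6, 2.8, 0, 7], [0, 2.6, 2.8, 0, 7], [0, 2.6, 2.8, 0, 7], [0, 2.6, 2.8, 0, 7], [0, 2.6, 2.8, 0, 7]]]}}

```text
clock: 0.77
tcp_pos: [0.4171, -0.3637, 0.2313]
eef_rot: [-2.479, -1.93, 0.0]
wrist_force: [1.0, -0.6, -0.4]
opening: 0.998
grip_force: 0.0
```

```bash
cat >> h.py <<'E'
def st():
    s=sense();M=R.from_rotvec(s['eef_rot']).as_matrix()
    print('t',round(s['clock'],2),'tcp',(s['tcp_pos']*100).round(2),'yawY',np.degrees(np.arctan2(M[1,1],M[0,1])).round(2),'tz',M[:,2].round(3),'j7',s['joint_pos'][6].round(2),'F',s['wrist_force'].round(1),'T',s['wrist_torque'].round(2),'op',round(s['opening'],3),'g',round(s['grip_force'],1))
E
python3 -c "from h import *;st();print(sense()['joint_pos'])"
```

```text
t 0.77 tcp [ 41.71 -36.37  23.13] yawY -14.19 tz [-0. -0. -1.] j7 0.21 F [ 1.  -0.6 -0.4] T [-0.04 -0.05  0.05] op 0.998 g 0.0
[ 0.86145768  0.42406356 -0.338456    1.77846503  0.16683441  0.96721768
  0.20798974]
```

Call:
{"op": "arm_command", "data": {"targets": [[[0, 0.3, 3.4, 0, 7.1], [0, 0.3, 3.4, 0, 7.1], [0, 0.3, 3.4, 0, 7.1], [0, 0.3, 3.4, 0, 7.1], [0, 0.3, 3.4, 0, 7.1], [0, 0.3, 3.4, 0, 7.1], [0, 0.3, 3.4, 0, 7.1], [0, 0.3, 3.4, 0, 7.1]]]}}

```text
clock: 1.43
tcp_pos: [0.44, -0.0918, 0.2313]
eef_rot: [1.263, 2.877, -0.0]
wrist_force: [0.6, 0.3, -0.1]
opening: 1.002
grip_force: 0.0
```

Call:
{"op": "arm_command", "data": {"targets": [[[0, 0.3, 3.4, 0, 7.1], [0, 0.3, 3.4, 0, 7.1], [0, 0.3, 3.4, 0, 7.1], [0, 0.3, 3.4, 0, 7.1], [0, 0.3, 3.4, 0, 7.1], [0, 0.3, 3.4, 0, 7.1], [0, 0.3, 3.4, 0, 7.1], [0, 0.3, 3.4, 0, 7.1]]]}}

```text
clock: 2.1
tcp_pos: [0.4641, 0.1802, 0.2312]
eef_rot: [-0.257, 3.131, -0.0]
wrist_force: [1.1, 0.0, 1.0]
opening: 0.996
grip_force: 0.0
```

Call:
{"op": "arm_command", "data": {"targets": [[[0, 0.3, 3.4, 0, 7.1], [0, 0.3, 3.4, 0, 7.1], [0, 0.3, 3.4, 0, 7.1], [0, 0.3, 2.4, 0, 7.1], [0, 0, 0, 0, 2.8], [0, 0, 0, 0, 0]]]}}

```text
clock: 2.6
tcp_pos: [0.4756, 0.306, 0.2306]
eef_rot: [1.088, -2.946, -0.002]
wrist_force: [0.4, -0.8, -0.1]
opening: 0.999
grip_force: 0.0
```

```bash
python3 -c "from h import *;st();print(sense()['joint_pos'])"
```

```text
t 2.6 tcp [47.56 30.6  23.06] yawY 130.54 tz [-0.002  0.001 -1.   ] j7 1.1 F [ 0.4 -0.8 -0.1] T [-0.05 -0.02  0.02] op 0.999 g 0.0
[ 0.01785941  0.61209628 -1.02455331  1.72485498  0.56999836  1.1368833
  1.1007835 ]
```

Call:
{"op": "arm_command", "data": {"targets": [[[0, 0.3, 2.1, 0, 0], [0, 0, 0, -3, 0], [0, 0, 0, -3, 0], [0, 0, 0, -3, 0], [0, 0, 0, -2, 0], [0, 0, 0, -1.2, 0], [0, 0, 0, 0, 0], [0, 0, 0, 0, 0]]]}}

```text
clock: 3.27
tcp_pos: [0.4795, 0.3255, 0.1098]
eef_rot: [1.079, -2.95, 0.0]
wrist_force: [-0.9, 0.1, 0.2]
opening: 1.003
grip_force: 0.0
```

```bash
python3 - <<'E'
from h import *
st()
p,d=snap('scene');q,e=snap('top')
f=lambda i:cv2.resize(i,(390,390),interpolation=cv2.INTER_CUBIC)
cv2.imwrite('pics/g1.png',np.hstack([f(p[235:315,190:270]),f(q[160:240,180:260])])[...,::-1])
E
```

```text
t 3.27 tcp [47.95 32.55 10.98] yawY 130.19 tz [-0. -0. -1.] j7 0.96 F [-0.9  0.1  0.2] T [ 0.01 -0.03  0.01] op 1.003 g 0.0
```

View pics/g1.png

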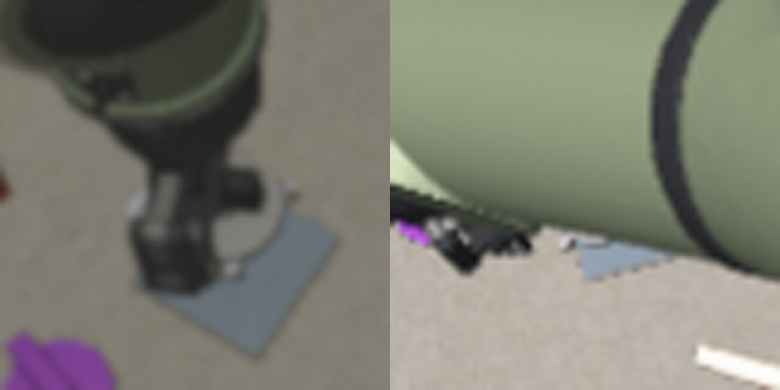

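The fingers straddle the bar at crop (230,190) and the hook is untouched, so I'll close.

Call:
{"op": "arm_command", "data": {"targets": [[[0, 0, 0.15, -0.1, 0], [1, 0, 0, 0, 0], [1, 0, 0, 0, 0], [1, 0, 0, 0, 0], [1, 0, 0, 0, 0], [1, 0, 0, 0, 0], [1, 0, 0, 0, 0], [1, 0, 0, 0, 0]]]}}

```text
clock: 4.03
tcp_pos: [0.4793, 0.3273, 0.1084]
eef_rot: [-1.081, 2.949, -0.0]
wrist_force: [-0.4, -0.3, 3.3]
opening: 0.156
grip_force: 58.9
```

```bash
python3 -c "from h import *;st()"
```

```text
t 4.03 tcp [47.93 32.73 10.84] yawY 130.27 tz [ 0.  0. -1.] j7 0.95 F [-0.4 -0.3  3.3] T [-0.07  0.11 -0.01] op 0.156 g 58.9
```

Call:
{"op": "arm_command", "data": {"targets": [[[1, 0, 0, 1, 0], [1, 0, 0, 1, 0], [1, 0, 0, 1.5, 0], [1, 0, 0, 2, 0], [1, 0, 0, 2, 0], [1, 0, 0, 2, 0], [1, 0, 0, 2, 0], [1, 0, 0, 0, 0]]]}}

```text
clock: 4.7
tcp_pos: [0.48, 0.3285, 0.2282]
eef_rot: [-1.08, 2.945, 0.002]
wrist_force: [0.7, 0.3, -1.9]
opening: 0.156
grip_force: 58.5
```

```bash
python3 -c "from h import *;st()"
```

```text
t 4.7 tcp [48.   32.85 22.82] yawY 130.27 tz [ 0.004  0.003 -1.   ] j7 1.07 F [ 0.7  0.3 -1.9] T [ 0.05 -0.05 -0.03] op 0.156 g 58.5
```

Call:
{"op": "arm_command", "data": {"targets": [[[1, 0, -2, 0, -4], [1, 0, -3, 0, -4], [1, 0, -3.5, 0, -4], [1, 0, -3.5, 0, -4], [1, 0, -3.5, 0, -4], [1, 0, -3.5, 0, -4], [1, 0, -3.5, 0, -4], [1, 0, -3.5, 0, -4]]]}}

```text
clock: 5.37
tcp_pos: [0.479, 0.0657, 0.2242]
eef_rot: [-0.221, 3.133, -0.001]
wrist_force: [1.1, -0.1, -1.2]
opening: 0.151
grip_force: 58.5
```

Call:
{"op": "arm_command", "data": {"targets": [[[1, 0, -3.5, 0, -4], [1, 0, -3.5, 0, -4], [1, 0, -3.5, 0, -4], [1, 0, -3.5, 0, -4], [1, 0, -3, -1, -4], [1, -0.3, -2, -1, -4], [1, 0, -2, -2, -4], [1, 0, 0, 0, 0]]]}}

```text
clock: 6.03
tcp_pos: [0.4746, -0.1465, 0.1813]
eef_rot: [-0.552, -3.09, 0.002]
wrist_force: [-1.4, -0.7, -3.6]
opening: 0.155
grip_force: 58.5
```

```bash
python3 - <<'E'
from h import *
st()
p,d=snap('scene');q,e=snap('top')
f=lambda i:cv2.resize(i,(390,390),interpolation=cv2.INTER_CUBIC)
cv2.imwrite('pics/s1.png',np.hstack([f(p[125:205,330:410]),f(q[165:245,345:425])])[...,::-1])
E
```

```text
t 6.03 tcp [ 47.46 -14.65  18.13] yawY 69.76 tz [-0.003 -0.001 -1.   ] j7 1.0 F [-1.4 -0.7 -3.6] T [-0.03  0.1   0.04] op 0.155 g 58.5
```

View pics/s1.png

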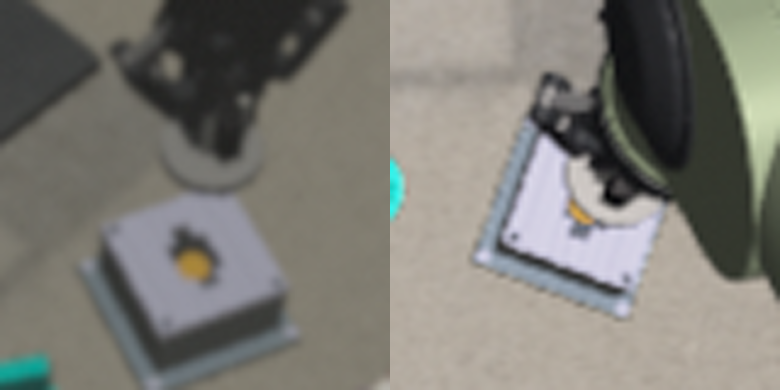

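The scene view shows the probe held upright above the socket, with its collar at crop (210,160) and the mouth at crop (195,260). I'll measure both offsets now.

```bash
cat > meas.py <<'E'
from h import *
def proj(n,X):
    c=vision.calibration(n);x=(X-c['eye'])@ori(c);a=x[:,:2]/x[:,2:]
    a=a*(1+c['k1']*(a**2).sum(1,keepdims=True));return a*[c['fx'],c['fy']]+[c['cx'],c['cy']]
def hull(n,sets,S=4):
    m=np.zeros((400*S,640*S),np.uint8)
    for X in sets: cv2.fillConvexPoly(m,cv2.convexHull(((proj(n,X)+.5)*S-.5).round().astype(np.int32)),255)
    return cv2.resize(m,(640,400),interpolation=cv2.INTER_AREA)/255.
from scipy.optimize import minimize
def fitc(n,P,p,tcp,zt,zb):
    g=p.astype(float).mean(-1)
    near=np.hypot(P[...,0]-tcp[0],P[...,1]-tcp[1])<.06
    t=np.linspace(0,6.283,80);C=np.c_[np.cos(t),np.sin(t)]*.029
    br=g>(90 if n=='scene' else 120)
    fg=near&(abs(P[...,2]-(zt+zb)/2)<.012)&(g>70)
    bg=(P[...,2]<.1)&(P[...,2]>-.05)
    def cost(c):
        s=hull(n,[np.vstack([np.c_[C+c,np.full(80,z)] for z in(zt,zb)])])
        return ((1-s)*fg).sum()+(s*bg).sum()
    g0=[(cost(tcp[:2]+np.array([i,j])*.001),i,j) for i in range(-6,7) for j in range(-6,7)]
    g0.sort();w=[x for x in g0 if x[0]<g0[0][0]+2]
    print(n,'collar-tcp mm',np.mean([x[1:] for x in w],0).round(2),g0[0],len(w),fg.sum())
E
python3 - <<'E'
from meas import *
tcp=sense()['tcp_pos']
for n in('scene','top'):
    z=np.load(f'/tmp/{n}.npz')
    fitc(n,cloud(n,z['d']),z['p'],tcp,tcp[2]-.010,tcp[2]-.018)
# mouth from first pictures
for n,c in(('scene',(370,182)),('top',(385,207))):
    p=cv2.imread(f'pics/{n}0.png').astype(int)
    b=p[c[1]-11:c[1]+12,c[0]-11:c[0]+12]; ref=np.median(b.reshape(-1,3),0)
    w=np.clip(np.abs(b-ref).max(-1)/ref.max()-.12,0,.35)
    k,l,s,ce=cv2.connectedComponentsWithStats((w>.08).astype(np.uint8)); i=1+np.argmax(s[1:,4])
    v,u=np.nonzero(l==i); W=w[v,u]
    X=atz(n,u+c[0]-11,v+c[1]-11,.056)[:,:2]
    m=np.average(X,axis=0,weights=W);ev,E=np.linalg.eigh(np.cov(X.T,aweights=W))
    print(n,'mouth',m.round(4),'unw',X.mean(0).round(4),len(u),'ax',np.degrees(np.arctan2(E[1,1],E[0,1])).round(1),np.sqrt(ev))
E
```

```text
scene collar-tcp mm [-1.  -3.5] (np.float64(14.27450980392157), -1, -3) 4 183
top collar-tcp mm [-0.5 -2. ] (np.float64(7.8274509803921575), -1, -2) 2 122
scene mouth [ 0.438  -0.1201] unw [ 0.4393 -0.1194] 87 ax 50.5 [0.00528061 0.02082029]
top mouth [ 0.4777 -0.1478] unw [ 0.4774 -0.1476] 106 ax 160.2 [0.00636456 0.01095951]
```

```bash
python3 - <<'E'
from meas import *
for n,c,r in(('scene',(370,179),9),('top',(385,207),9)):
    p=cv2.imread(f'pics/{n}0.png').astype(int)
    b=p[c[1]-r:c[1]+r+1,c[0]-r:c[0]+r+1]; ref=np.percentile(b.reshape(-1,3),70,axis=0)
    bad=np.abs(b-ref).max(-1)/ref.max()
    bm=(bad>.2)
    def sq(c,th,a,bb):
        q=np.array([[a,bb],[a,-bb],[-a,-bb],[-a,bb]])/2
        R2=np.array([[np.cos(th),-np.sin(th)],[np.sin(th),np.cos(th)]])
        return np.c_[q@R2.T+c,np.full(4,.056)]
    best=[]
    for x in np.arange(.470,.484,.001):
        for y in np.arange(-.155,-.141,.001):
            for th in np.radians([-21,-18.5]):
                s=hull(n,[sq([x,y],th,.026,.026),sq([x,y],th,.046,.012)],8)[c[1]-r:c[1]+r+1,c[0]-r:c[0]+r+1]
                best.append((np.abs(s-np.clip(bad/.4,0,1)).sum(),x,y,np.degrees(th)))
    best.sort();w=np.array(best[:6]);print(n,w[:3].round(4),w[:,1:].mean(0).round(4))
E
```

```text
scene [[ 22.1429   0.478   -0.149  -18.5   ]
 [ 22.2302   0.478   -0.148  -18.5   ]
 [ 22.3722   0.477   -0.148  -18.5   ]] [  0.4777  -0.1483 -19.75  ]
top [[ 13.1291   0.477   -0.148  -18.5   ]
 [ 13.5746   0.477   -0.148  -21.    ]
 [ 14.3397   0.478   -0.148  -18.5   ]] [  0.4773  -0.1477 -19.75  ]
```

Call:
{"op": "arm_command", "data": {"targets": [[[1, 0.3, 0, -1.5, 0.5], [1, 0, 0, -2, 0], [1, 0, 0, -2, 0], [1, 0, 0, -1.5, 0], [1, 0, 0, 0, 0], [1, 0, 0, 0, 0]]]}}

```text
clock: 6.63
tcp_pos: [0.4797, -0.1418, 0.1141]
eef_rot: [0.522, 3.098, 0.001]
wrist_force: [0.6, -1.0, -1.3]
opening: 0.156
grip_force: 58.6
```

```bash
python3 - <<'E'
from meas import *
st();tcp=sense()['tcp_pos']
out=[]
for n,(a,b) in(('scene',(325,130)),('top',(345,170))):
    p,d=snap(n);P=cloud(n,d)
    fitc(n,P,p,tcp,tcp[2]-.010,tcp[2]-.018)
    out.append(cv2.resize(p[b:b+80,a:a+80],(390,390),interpolation=cv2.INTER_CUBIC))
cv2.imwrite('pics/s2.png',np.hstack(out)[...,::-1])
E
```

```text
t 6.63 tcp [ 47.97 -14.18  11.41] yawY 70.88 tz [ 0.  0. -1.] j7 0.91 F [ 0.6 -1.  -1.3] T [-0.01  0.03  0.07] op 0.156 g 58.6
scene collar-tcp mm [ 1.83 -1.83] (np.float64(33.14509803921569), 1, -1) 6 164
top collar-tcp mm [ 1.5 -1.5] (np.float64(14.133333333333333), 2, -2) 4 96
```

View pics/s2.png

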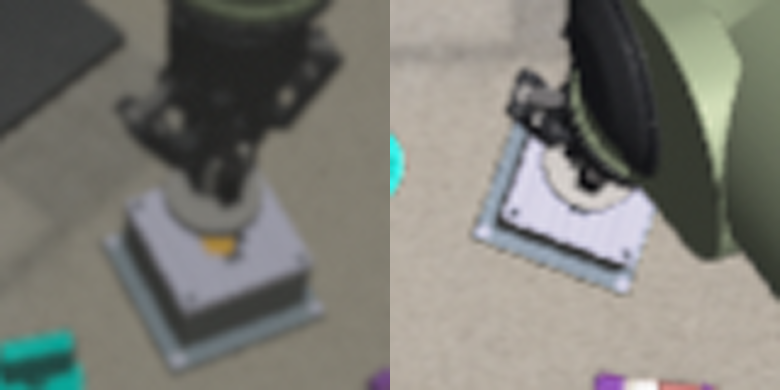

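Call:
{"op": "arm_command", "data": {"targets": [[[1, -0.3, -0.5, 0, 0], [1, 0, 0, 0, 0], [1, 0, 0, 0, 0], [1, 0, 0, 0, 0], [1, 0, 0, 0, 0]]]}}

```text
clock: 7.15
tcp_pos: [0.4763, -0.1478, 0.1135]
eef_rot: [0.525, 3.097, -0.0]
wrist_force: [-0.3, -0.7, -0.8]
opening: 0.155
grip_force: 58.6
```

```bash
python3 - <<'E'
from meas import *
st();tcp=sense()['tcp_pos']
for n in('scene','top'):
    p,d=snap(n);P=cloud(n,d)
    fitc(n,P,p,tcp,tcp[2]-.010,tcp[2]-.018)
st()
E
```

```text
t 7.15 tcp [ 47.63 -14.78  11.35] yawY 70.76 tz [ 0. -0. -1.] j7 0.92 F [-0.3 -0.7 -0.8] T [ 0.01  0.04 -0.01] op 0.155 g 58.6
scene collar-tcp mm [ 2.5 -2. ] (np.float64(29.819607843137256), 2, -2) 2 167
top collar-tcp mm [ 0.5 -1.5] (np.float64(15.384313725490196), 1, -2) 4 97
t 7.25 tcp [ 47.63 -14.77  11.34] yawY 70.77 tz [ 0. -0. -1.] j7 0.92 F [-0.2  0.2 -1.2] T [-0.04 -0.07  0.02] op 0.154 g 58.6
```

Call:
{"op": "arm_command", "data": {"targets": [[[1, 0, 0.06, -0.6, 0], [1, 0, 0, -0.5, 0], [1, 0, 0, -0.3, 0], [1, 0, 0, -0.3, 0], [1, 0, 0, 0, 0]]]}}

```text
clock: 7.67
tcp_pos: [0.476, -0.147, 0.0956]
eef_rot: [-0.524, -3.097, -0.0]
wrist_force: [-1.4, 0.2, -1.7]
opening: 0.157
grip_force: 58.6
```

```bash
python3 -c "from h import *;st()"
```

```text
t 7.67 tcp [ 47.6  -14.7    9.56] yawY 70.77 tz [-0.001  0.    -1.   ] j7 0.89 F [-1.4  0.2 -1.7] T [ 0.   -0.01 -0.05] op 0.157 g 58.6
```

Call:
{"op": "arm_command", "data": {"targets": [[[1, 0, 0, -0.3, 0], [1, 0, 0, -0.3, 0], [1, 0, 0, -0.3, 0], [1, 0, 0, 0, 0], [1, 0, 0, 0, 0]]]}}

```text
clock: 8.08
tcp_pos: [0.4764, -0.1472, 0.0873]
eef_rot: [0.525, 3.097, -0.0]
wrist_force: [0.5, -0.1, 2.8]
opening: 0.148
grip_force: 59.2
```

```bash
python3 -c "from h import *;st()"
```

```text
t 8.08 tcp [ 47.64 -14.72   8.73] yawY 70.77 tz [ 0. -0. -1.] j7 0.88 F [ 0.5 -0.1  2.8] T [-0.13  0.04 -0.01] op 0.148 g 59.2
```

Call:
{"op": "arm_command", "data": {"targets": [[[1, 0, 0, -0.3, 0], [1, 0, 0, -0.3, 0], [1, 0, 0, -0.3, 0], [1, 0, 0, 0, 0], [1, 0, 0, 0, 0]]]}}

```text
clock: 8.5
tcp_pos: [0.4764, -0.1472, 0.0782]
eef_rot: [0.525, 3.097, -0.0]
wrist_force: [-0.6, 0.2, 5.9]
opening: 0.154
grip_force: 59.7
```

```bash
python3 -c "from h import *;st()"
```

```text
t 8.5 tcp [ 47.64 -14.72   7.82] yawY 70.77 tz [ 0. -0. -1.] j7 0.87 F [-0.6  0.2  5.9] T [-0.11  0.13  0.02] op 0.154 g 59.7
```

Call:
{"op": "arm_command", "data": {"targets": [[[1, 0, 0, -0.2, 0], [1, 0, 0, -0.2, 0], [1, 0, 0, -0.1, 0], [1, 0, 0, 0, 0], [1, 0, 0, 0, 0]]]}}

```text
clock: 8.92
tcp_pos: [0.4765, -0.1473, 0.0744]
eef_rot: [0.525, 3.097, -0.002]
wrist_force: [-9.0, 1.6, 35.6]
opening: 0.155
grip_force: 64.3
```

```bash
python3 -c "from h import *;st()"
```

```text
t 8.92 tcp [ 47.65 -14.73   7.44] yawY 70.76 tz [ 0.001 -0.001 -1.   ] j7 0.86 F [-9.   1.6 35.6] T [0.41 2.13 0.04] op 0.155 g 64.3
```

Call:
{"op": "arm_command", "data": {"targets": [[[1, 0, 0, 0.06, 0], [1, 0, 0, 0, -6], [1, 0, 0, 0, -6], [1, 0, 0, 0, -6], [1, 0, 0, 0, -6], [1, 0, 0, 0, 0]]]}}

```text
clock: 9.42
tcp_pos: [0.4769, -0.1473, 0.0745]
eef_rot: [1.167, 2.915, -0.0]
wrist_force: [-0.2, -0.2, 15.1]
opening: 0.158
grip_force: 60.9
```

```bash
python3 -c "from h import *;st()"
```

```text
t 9.42 tcp [ 47.69 -14.73   7.45] yawY 46.36 tz [ 0.001 -0.001 -1.   ] j7 0.52 F [-0.2 -0.2 15.1] T [-0.19  0.22 -0.06] op 0.158 g 60.9
```

Turning freely, so I'll continue.

Call:
{"op": "arm_command", "data": {"targets": [[[1, 0, 0, 0, -6], [1, 0, 0, 0, -6], [1, 0, 0, 0, -6], [1, 0, 0, 0, -6], [1, 0, 0, 0, -6], [1, 0, 0, 0, 0]]]}}

```text
clock: 9.92
tcp_pos: [0.4769, -0.1473, 0.0745]
eef_rot: [1.882, 2.514, 0.0]
wrist_force: [-0.5, -1.4, 15.3]
opening: 0.151
grip_force: 61.0
```

Call:
{"op": "arm_command", "data": {"targets": [[[1, 0, 0, 0, -6], [1, 0, 0, 0, -6], [1, 0, 0, 0, -6], [1, 0, 0, 0, -6], [1, 0, 0, 0, -6], [1, 0, 0, 0, -4], [1, 0, 0, 0, 0], [1, 0, 0, 0, 0]]]}}

```text
clock: 10.58
tcp_pos: [0.4769, -0.1473, 0.0744]
eef_rot: [2.529, 1.862, 0.001]
wrist_force: [-1.9, -0.2, 15.7]
opening: 0.154
grip_force: 61.2
```

```bash
python3 - <<'E'
from meas import *
st();tcp=sense()['tcp_pos']
for n in('scene','top'):
    p,d=snap(n);P=cloud(n,d)
    if n=='scene': cv2.imwrite('pics/e.png',cv2.resize(p[130:210,325:405],(500,500),interpolation=cv2.INTER_CUBIC)[...,::-1])
st()
E
```

```text
t 10.58 tcp [ 47.69 -14.73   7.44] yawY -17.26 tz [ 0.001 -0.001 -1.   ] j7 -0.34 F [-1.9 -0.2 15.7] T [ 0.12  0.35 -0.1 ] op 0.154 g 61.2
t 10.68 tcp [ 47.69 -14.73   7.44] yawY -17.24 tz [ 0.001 -0.001 -1.   ] j7 -0.34 F [-0.3  0.1 15.6] T [ 0.14  0.32 -0.07] op 0.156 g 61.2
```

View pics/e.png

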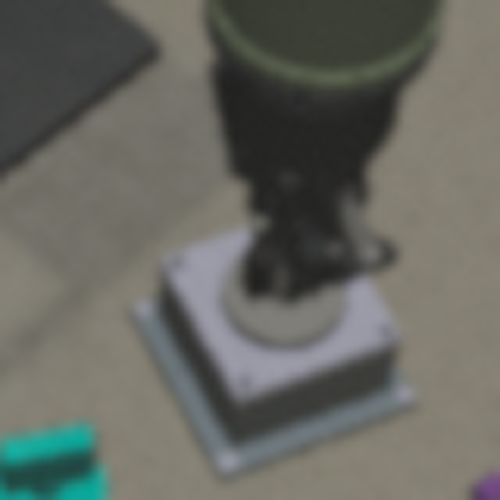

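The collar (crop 285,310) sits flat on the socket face. The tool has turned 88° and still presses down with about 16 N, so I'm handing in.

```bash
python3 -c "from h import *;print(manip.finish_job());st()"
```

```text
the job is handed in; nothing more can be done
None
the job is handed in; nothing more can be done
```

The job is handed in: the lamp probe is in the test socket, pressed down with its collar on the face, turned about 88° clockwise and still gripped at about 61 N; no verdict was returned.

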